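Find the high spot of a bent bronze roller

ROBOT

A 7-joint arm with a two-finger parallel gripper is mounted at the origin on the work surface. World frame = base frame: x ahead of the robot, y to its left, z up, the work surface at z = 0. Lengths are in m, angles in rad, forces in N, time in s.
With the tool pointing down it reaches from about 0.35 to 0.9 m from the base axis. Payload 8.1 kg.
Tool frame: the origin (TCP) lies midway between the tips of the shut fingers; the grasp point (between the pads) lies 19 mm behind it; x points along the fingers, z is the direction in which the jaws open and shut, and the axes are right-handed (so a half turn about x gives the same grasp; the last joint's range is limited). The gripper opens to 92 mm and grips with 3 to 60 N. Pads are 19 mm wide; open, the fingers measure 130 mm over their backs; the gripper's body (75 mm by 190 mm) begins 47 mm behind the grasp point.
Start: joints at [1.227, 0.434, 0.025, 1.573, -0.012, 1.134, -0.075], TCP at [0.149, -0.607, 0.227] pointing down, gripper open.
Joint ranges: [-2.62, 2.62], [-0.44, 2.09], [-1.27, 1.32], [0.08, 2.57], [-1.32, 4.46], [0.12, 2], [-2.74, 2.74]. Speed limits (rad/s): [2.22, 2.22, 3.01, 3.01, 3.14, 3.14, 3.14].

INTERFACE

Orientations are given as a rotation vector (axis times angle).
In Python, from cell import arm gives the robot as it stands. The module is installed in compiled form; this text tells all that it offers.
- The arm moves only by the tool move_arm, never from a script. Its argument "steps" is text: rows parted by semicolons, each of 5 numbers parted by spaces: the shift along the tool's x, y, z in m, then the turn about the tool's x in rad, then the closure in counts, from 0 (fully open) to 255 (shut). A call has 1 to 10 rows; each row is the pose to reach, as a shift and turn from the pose commanded when the call began, along the tool's axes at that moment; what a row does not reach only later rows make up. A row lasts 1/12 s, in which the tool goes at most 41.7 mm and 7.16 degrees, less where a joint would pass 70% of its speed; a pose out of reach is approached as far as the arm can. A call with a gripper value outside its range is refused whole. The fingers move at their own pace and stop on an object; "squeeze" is the grip in N (left out, the last holds). Time passes only in rows, so rows that repeat a pose let the fingers close. It gives the time, the measured TCP pose, the force and the opening at its end, in the units of the state.
- arm.observe(): the state, without advancing time (a new reading comes with each control period).
- arm.get_image(name): name is "side" or "top"; returns a dict with "img" (400x640x3 uint8, blue, green, red), "z_map" (400x640 float32, m along the optical axis (not along the pixel's ray), 0 where there is no reading), "vfov" (degrees; the focal length in pixels is half the picture's height over the tangent of half this angle, whatever the lens; pixels are square), "cx", "cy" (the principal point, pixels), "extrinsics" (4x4, takes a point from camera to world coordinates). Camera axes: x right, y up, looking along -z (the intrinsics and any distortion apply to the point x, -y, -z); pixel columns grow to the right and rows downward; lengths in m; the calibration is good to about 2 mm. A picture is of the moment at which its call begins.
- arm.sign_off(): hands the job in, once; it reports no verdict.
The state is a dict: "clock": time; "joints": joint angles; "dq": joint speeds; "joint_efforts": joint torques, N m; "position": TCP position; "ee_rot": TCP orientation; "force": force on the tool from outside, world axes, zero at the start; "ft_torque": the same for the moment, N m; "width": opening from 0.0 (shut) to 1.0 (fully open).
Only numpy, scipy, OpenCV 4.12 (cv2) and the standard library are available. Lean on these libraries where they do the work, as an engineer would, in place of code of your own. Each camera call takes 0.05 s, during which the arm holds its last target.

TASK

Gently press the indicator's black knob down until its arm is fully lowered and its sprung plunger rests on the bronze roller. Then turn the roller by its four-spoke wheel until the dial's needle stands in the red sector, which means that the roller's high spot is up under the plunger, and leave both so. Do not touch the dial, and leave the other things on the bench where they are.

Things in the scene. Friction and masses are not known exactly. Their poses are not given: they have to be found in the camera images.
- gauge: Runout gauge, fixed (cannot be pushed): dark granite base 200 (x) by 270 (y) by 16 mm with two steel V-blocks at y -60 and +60 mm. A bronze roller 210 mm long lies in them along y under flat keepers, axis at x 0, z 100 mm; it stays where it is left. Origin: bench surface below the roller's middle. x points to the far side, away from the robot; z up. Column at x 75, y 105, 18 mm thick, 248 mm high.
- carriage: The indicator arm, with knob, dial and plunger: it slides down the column by 40 mm to a fixed stop. It starts 0 to 8 mm below its top position and stays at whatever height it is left; 3 to 9 N downward on the knob moves it. Origin: on the plunger's line, 40 mm above the bench raised, 0 fully lowered. The arm, 22 mm wide, runs from the column over the band to the knob; lowered, its underside is at z 151 mm.
- knob_top (a point): Centre of the flat top of the black push knob, 34 mm in diameter, at the arm's near end, at x -90, y 0 of gauge. It goes down with the arm: 245 mm above the bench raised, 205 mm fully lowered. The dial's nearest edge is 45 mm from the knob's centre and its face 18 mm below the knob's top. Axes parallel to gauge.
- dial_centre (a point): Centre of the dial face: a round indicator 90 mm in diameter that lies flat, white face up, above the plunger, with a black needle, ticks and a red sector. It rides on the arm: the face is 227 mm above the bench raised, 187 mm lowered.
- dial: The same dial, as a body (its origin lies on the plunger's line, 187 mm below the dial face). It must not be touched.
- plunger_tip (a point): Lowest point of the plunger, a steel ball end 10 mm in diameter, on the gauge's x 0, y 0 line under the dial. It presses on the roller's middle band, 52 mm in diameter and 50 mm long, which runs 4 mm off centre. Where its high spot lies is not known: at least 60 degrees from the top at the start. Free, the tip is 158 mm above the bench raised, 118 mm with the arm lowered.
- needle (a joint): Dial reading = needle angle, rad: 0 with the plunger free (needle points at the knob), growing clockwise from above, 0.5 rad per mm of plunger travel. With the arm fully lowered: about 1.6 with the band's low spot up, 5.5 with its high spot up. Red sector: 5.10 to 5.80, that is high spot within about 35 degrees of the top. The plunger pushes with 1 to 2.6 N.
- wheel (a joint): Angle of the spoked wheel and roller, rad, without limit. 0 when one spoke points straight up, likewise at every pi/2. It grows as the top of the wheel moves toward the gauge's -x. Starts between -0.4 and 0.4. About 0.1 to 0.15 Nm turns it.
- wheel_hub (a point): Hub centre of the spoked wheel on the roller's end: on its axis, 100 mm above the bench, at x 0, y -112 mm of gauge. Hub 44 mm in diameter, 16 mm long; four steel spokes 8 mm thick, 90 degrees apart, across the roller's axis, each ending in a black ball 16 mm in diameter centred 68 mm from the axis. The point's axes turn with the wheel: z points along a spoke.
- reagent_jar: White jar, 72 mm in diameter, 130 mm high, red cap; origin at the centre of its underside. A bystander, to be left where it is.
- amber_bottle: Amber bottle, 66 mm in diameter, 150 mm high, black cap; origin at the centre of its underside. A bystander, to be left where it is.
- beaker: Clear beaker, 70 mm in diameter, 90 mm high; origin at the centre of its underside. A bystander, to be left where it is.
- soft_brush: Brush 180 mm long, lying along its x axis; origin at the centre of its underside. A bystander, to be left where it is.
- caliper: Steel sliding caliper 190 mm long, lying along its x axis; origin at the centre of its underside. A bystander, to be left where it is.

How it is judged:
On the way, in this order (a step that is already met when the one before it is completed fails the run):
1. the indicator arm is fully lowered (within 3 mm) and its plunger is pushed in by the roller (height (world z) of knob_top below 0.208 m and value of joint needle above 0.8 rad), for 0.2 s.
2. the roller is turned until the needle stands in the red sector (height (world z) of knob_top below 0.208 m and value of joint needle above 5.1 rad), for 0.2 s.
At the end, for the whole second after the job is handed in: The indicator arm is within 3 mm of fully lowered, the needle stands in the red sector (5.10 to 5.80 rad; the high spot within about 35 degrees of the top), and the wheel is at rest (under 0.1 rad/s) (all of step 2 and value of joint needle below 5.8 rad and velocity of joint wheel between -0.1 and 0.1 rad/s); the robot touches nothing.
It fails at once if the dial is touched (over 2 N) (contact force between dial and anything else above 2 N).
It fails at once if the indicator arm or its knob is pushed with more than 50 N (contact force between carriage and the fingers above 50 N or contact force between carriage and the arm above 50 N).
It fails at once if a bystander (jar, bottle, beaker, brush or caliper) is moved more than 30 mm (distance of any of reagent_jar, amber_bottle, beaker, soft_brush, caliper from where it was at the start of the episode above 0.03 m).
It also fails if it takes over 61 s, if anything falls off the work surface, if the arm or the gripper's body presses on something with over 40 N, if the wrist force passes 120 N, or if a joint passes its speed limit or range.

## Working session

There is one attempt and no reset: what is moved stays moved. The work goes in short steps, Python scripts to look and compute and a tool call to move; the robot and the scene stay as the last step left them, time stands still between calls to the robot, and variables do not carry over. Pictures are saved under pics/ and viewed, and the job is handed in when it is done.

Besides the shell and the picture viewer there is one more tool, called as name(argument=value, ...) on one line, values as JSON. move_arm: Moves the arm, as the interface text tells. Its arguments: {"type":"object","properties":{"steps":{"type":"string"},"squeeze":{"type":"number"}},"required":["steps"]}

```bash
mkdir -p pics; cat > h.py <<'E'
import numpy as np, cv2
from cell import arm
def cam(n):
    d=arm.get_image(n); h=d['img'].shape[0]; d['f']=h/2/np.tan(np.radians(d['vfov'])/2); return d
def ray(d,u,v):
    T=np.array(d['extrinsics']); c=np.array([(u-d['cx'])/d['f'],-(v-d['cy'])/d['f'],-1.]); return T[:3,3],T[:3,:3]@c
def onz(d,u,v,z):
    o,r=ray(d,u,v); return o+r*(z-o[2])/r[2]
def dep(d,u,v):
    o,r=ray(d,u,v); return o+r*d['z_map'][int(v),int(u)]
def proj(d,p):
    T=np.array(d['extrinsics']); c=T[:3,:3].T@(np.array(p)-T[:3,3]); return d['cx']+d['f']*c[0]/-c[2], d['cy']-d['f']*c[1]/-c[2]
E
python3 - <<'E'
from h import *
for n in('side','top'):
    d=cam(n); cv2.imwrite(f'pics/{n}0.png',d['img']); print(n,{k:d[k] for k in d if k not in('img','z_map')})
print(arm.observe())
E
```

```text
side {'vfov': 45.23350565515092, 'cx': 324.0105392458575, 'cy': 203.70219263682523, 'extrinsics': array([[-9.26019437e-01,  2.12720982e-01, -3.11829740e-01,
        -3.60396327e-02],
       [-3.77475797e-01, -5.22190858e-01,  7.64740956e-01,
         1.34302954e+00],
       [-1.58192095e-04,  8.25873169e-01,  5.63855906e-01,
         1.15773119e+00],
       [ 0.00000000e+00,  0.00000000e+00,  0.00000000e+00,
         1.00000000e+00]]), 'f': np.float64(480.073445818905)}
top {'vfov': 54.653621781137474, 'cx': 322.4312992949219, 'cy': 201.72720565859998, 'extrinsics': array([[-0.00248178,  0.99789593, -0.06478857,  0.42694777],
       [-0.9999349 , -0.00175482,  0.01127497,  0.01227962],
       [ 0.01113755,  0.06481233,  0.99783532,  1.45312223],
       [ 0.        ,  0.        ,  0.        ,  1.        ]]), 'f': np.float64(387.0484101092332)}
{'clock': 0.1, 'joints': array([ 1.227381  ,  0.43515728,  0.02497338,  1.57398762, -0.01159974,
        1.13399869, -0.07508764]), 'dq': array([ 0.00078003,  0.00020855, -0.00068864, -0.00082079, -0.00037409,
        0.00054635,  0.00149875]), 'joint_efforts': array([ 2.84026399e-03, -6.69128823e+01,  9.88118649e-01, -3.15145576e+01,
       -6.04369864e-02,  3.75125441e-02,  5.37027319e-06]), 'position': array([ 0.148901  , -0.60654047,  0.22602813]), 'ee_rot': array([ 1.03084603,  1.3147295 , -1.02957233]), 'force': array([0.24092764, 0.14775941, 0.10676972]), 'ft_torque': array([-0.00559506,  0.01670553, -0.00024033]), 'width': 0.9998629927416958}
```

View pics/side0.png

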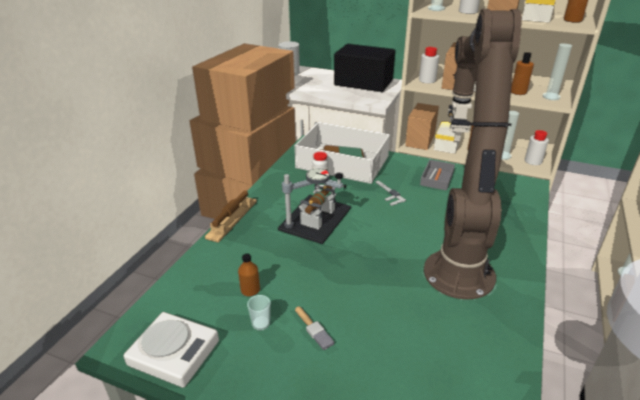

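View pics/top0.png

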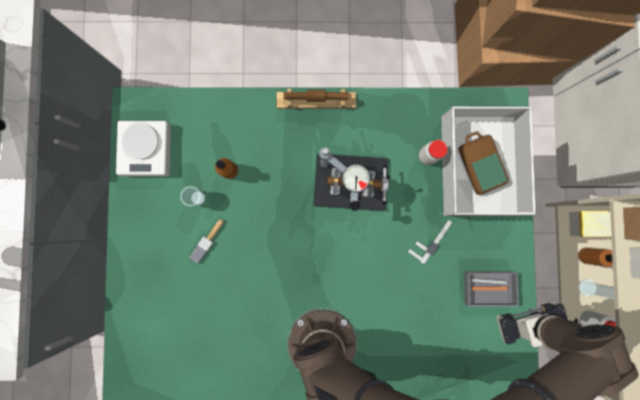

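```bash
python3 - <<'E'
from h import *
d=cam('top'); cv2.imwrite('pics/t1.png',cv2.resize(d['img'][135:225,300:420],None,fx=6,fy=6,interpolation=cv2.INTER_CUBIC))
s=cam('side'); cv2.imwrite('pics/s1.png',cv2.resize(s['img'][145:245,270:370],None,fx=6,fy=6,interpolation=cv2.INTER_CUBIC))
# granite base: corners
hsv=cv2.cvtColor(d['img'],cv2.COLOR_BGR2HSV)
m=((hsv[...,2]<62)&(hsv[...,1]<110)).astype(np.uint8); m[:135]=0;m[225:]=0;m[:,:300]=0;m[:,410:]=0
m=cv2.morphologyEx(m,cv2.MORPH_OPEN,np.ones((3,3)))
n,l,st,c=cv2.connectedComponentsWithStats(m); print(st)
c0=max(cv2.findContours(m,0,2)[0],key=cv2.contourArea)
r=cv2.minAreaRect(c0); b=cv2.boxPoints(r); print(r); 
for p in b: print(p,onz(d,*p,0.016))
cv2.imwrite('pics/m1.png',cv2.resize(m[135:225,300:420]*255,None,fx=5,fy=5,interpolation=0))
for (u,v) in [(355,205),(353,180),(385,180)]: print(dep(d,u,v))
E
```

```text
[[     0      0    640    400 255249]
 [   338    156     44     24    362]
 [   320    165     12     11     67]
 [   382    164      5      3     15]
 [   340    186     10     12     86]
 [   374    188      9     13     94]
 [   348    196     15     14    115]
 [   382    202      4      3     12]]
((361.74786376953125, 162.84378051757812), (48.72294998168945, 17.576282501220703), 25.76932716369629)
[335.98846 160.16682] [ 0.6762945  -0.05517128  0.016     ]
[343.62976 144.33849] [ 0.73633076 -0.08419802  0.016     ]
[387.50726 165.52074] [ 0.65592269 -0.24840599  0.016     ]
[379.86597 181.34908] [ 0.59625706 -0.21897127  0.016     ]
[ 0.49523587 -0.1037615   0.23987708]
[ 0.57712804 -0.10021835  0.21627131]
[ 0.58692727 -0.21760711  0.13454529]
```

View pics/t1.png

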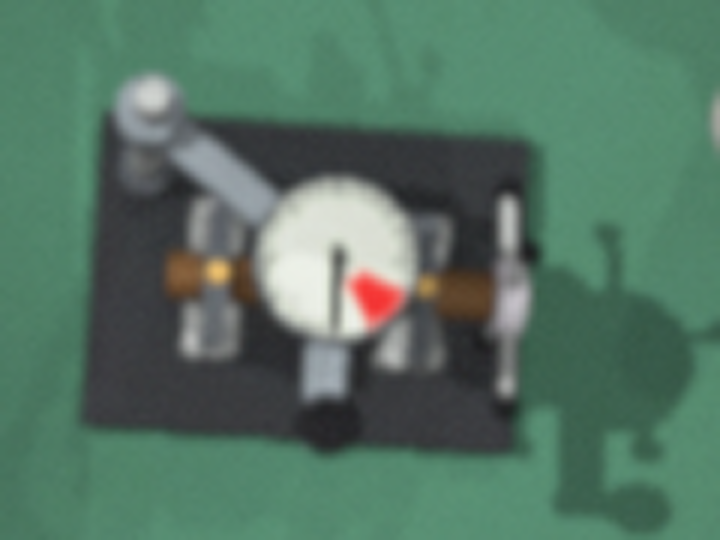

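View pics/s1.png

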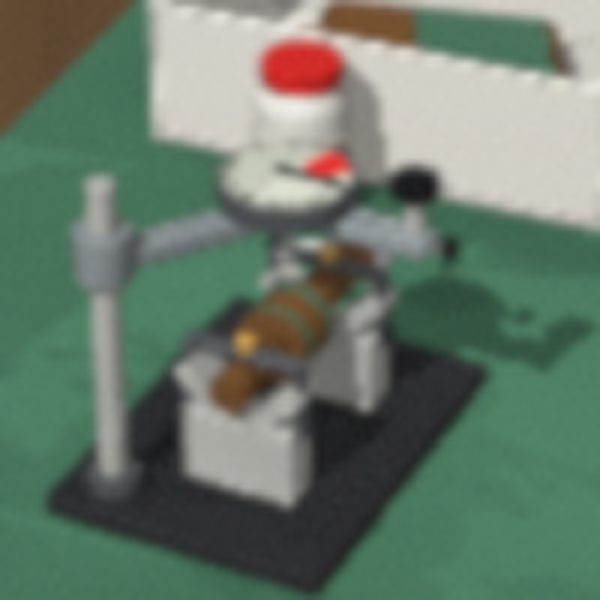

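View pics/m1.png

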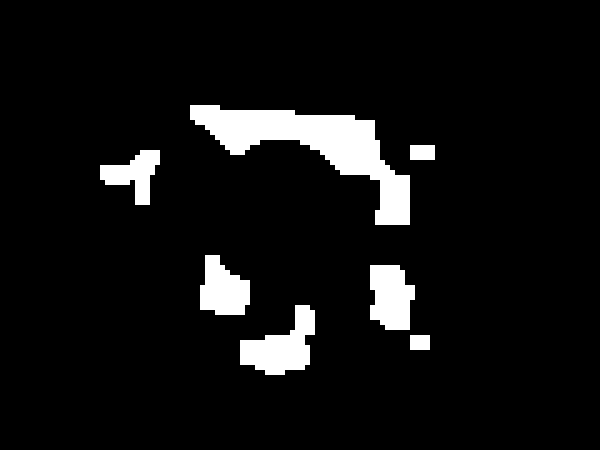

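```bash
python3 - <<'E'
from h import *
d=cam('top')
px=lambda x,y:(300+(x+.5)/6-.5,135+(y+.5)/6-.5)
P=[onz(d,*px(*p),0.016) for p in [(85,425),(512,450),(530,140),(108,112)]]
for p in P: print(p.round(4))
loc=np.array([[-.1,.135],[-.1,-.135],[.1,-.135],[.1,.135]])
W=np.array(P)[:,:2]; 
H=(loc).T@(W-W.mean(0)); th=np.arctan2(H[0,1]-H[1,0],H[0,0]+H[1,1]); o=W.mean(0)
print('yaw',np.degrees(th),o)
R=np.array([[np.cos(th),-np.sin(th)],[np.sin(th),np.cos(th)]]); print((loc@R.T+o-W).round(4))
# dial centre by ellipse of white; knob
for z in (.227,.222): print('dial',onz(d,*px(337,260),z), 'knob',onz(d,*px(328,421),z+.018))
print('knob exp',o+R@[-.09,0],'hub exp',o+R@[0,-.112])
g=lambda x,y,z: np.r_[o+R@[x,y],z]
for n,p in dict(knob=(-.09,0,.243),dial=(0,0,.225),hubend=(0,-.112,.1),col=(.075,.105,.248)).items():
  u,v=proj(d,g(*p)); print(n,(u-300)*6,(v-135)*6)
# depth dial
print(np.median([dep(d,u,v)[2] for u in range(350,356) for v in range(168,174)]))
print([dep(d,u,v).round(3) for u,v in [(354,205),(385,170),(384.5,173),(384.5,185),(384.5,198),(433,150)]])
E
```

```text
[0.5066 0.0284 0.016 ]
[ 0.4905 -0.2365  0.016 ]
[ 0.6847 -0.2503  0.016 ]
[0.7025 0.0138 0.016 ]
yaw -3.8365935748710984 [ 0.59608537 -0.11118277]
[[-0.0012  0.0019]
 [-0.0033 -0.0027]
 [ 0.0021 -0.0022]
 [ 0.0024  0.003 ]]
dial [ 0.58250077 -0.10807574  0.227     ] knob [ 0.49573544 -0.10092832  0.245     ]
dial [ 0.5831351  -0.10856654  0.222     ] knob [ 0.49602013 -0.10139685  0.24      ]
knob exp [ 0.50628707 -0.10516076] hub exp [ 0.58859132 -0.22293177]
knob 333.0744762241445 398.5504790453294
dial 339.75362598294873 232.63617164671484
hubend 508.86881936591726 274.2815360508109
col 153.00824756444456 71.9355333276344
0.21791722783454492
[array([ 0.495, -0.1  ,  0.241]), array([ 0.628, -0.226,  0.09 ]), array([ 0.617, -0.223,  0.096]), array([ 0.571, -0.218,  0.119]), array([ 0.526, -0.218,  0.118]), array([ 0.692, -0.386,  0.13 ])]
```

```bash
python3 - <<'E'
from h import *
d=cam('top');s=cam('side')
pt=lambda x,y:(300+(x+.5)/6-.5,135+(y+.5)/6-.5)
ps=lambda x,y:(270+(x+.5)/6-.5,145+(y+.5)/6-.5)
def tri(a,b):
    o1,r1=ray(d,*a);o2,r2=ray(s,*b)
    A=np.c_[r1,-r2];t=np.linalg.lstsq(A,o2-o1,rcond=None)[0]
    p,q=o1+t[0]*r1,o2+t[1]*r2; return (p+q)/2,np.linalg.norm(p-q)
print('dial',tri(pt(337,260),ps(288,187)))
print('knob',tri(pt(328,421),ps(415,184)))
print('col',tri(pt(153,95),ps(98,180)))
for z in (.236,.24,.245): print(onz(s,*ps(415,184),z))
# check base corners in side
for c in [(52,505),(318,592),(487,373)]: print('base',onz(s,*ps(*c),.016))
th=np.radians(-3.84);R=np.array([[np.cos(th),-np.sin(th)],[np.sin(th),np.cos(th)]])
k=onz(d,*pt(328,421),.24);print(k[:2]-R@[-.09,0])
k=onz(d,*pt(337,260),.222);print(k[:2])
k=onz(d,*pt(153,97),.248);print(k[:2]-R@[.075,.105])
k=onz(d,*pt(217,270),.12);print('keeper',k[:2]-R@[0,.06])
k=onz(d,*pt(428,287),.12);print('keeper',k[:2]-R@[0,-.06])
# ball ends of wheel
a=onz(d,*pt(508,187),.12);b=onz(d,*pt(506,405),.12);print(a,b)
a=onz(d,*pt(217,270),.12);b=onz(d,*pt(428,287),.12);print('yaw',np.degrees(np.arctan2(-(a-b)[0],(a-b)[1])),np.linalg.norm(a-b))
E
```

```text
dial (array([ 0.58398275, -0.1101259 ,  0.20900185]), np.float64(0.0016937937215495316))
knob (array([ 0.49514479, -0.10219167,  0.23568802]), np.float64(0.00237342383072004))
col (array([ 0.66666571, -0.00995921,  0.25085285]), np.float64(0.00042512183086195203))
[ 0.49383066 -0.10205369  0.236     ]
[ 0.49153121 -0.09578252  0.24      ]
[ 0.48865689 -0.08794355  0.245     ]
base [0.69572822 0.02337109 0.016     ]
base [0.50070202 0.0410096  0.016     ]
base [ 0.483362   -0.22670507  0.016     ]
[ 0.58581808 -0.10742419]
[ 0.5831351  -0.10856654]
[ 0.58410767 -0.10982603]
keeper [ 0.58631925 -0.10900568]
keeper [ 0.58433645 -0.11123722]
[ 0.63855636 -0.21817604  0.12      ] [ 0.51189835 -0.21539329  0.12      ]
yaw -4.6963320385709615 0.1223729859968314
```

```bash
cat >> h.py <<'E'
from scipy.spatial.transform import Rotation as Ro
O=np.array([.5845,-.1092]); YAW=np.radians(-4.2)
Rg=np.array([[np.cos(YAW),-np.sin(YAW)],[np.sin(YAW),np.cos(YAW)]])
def g(x,y,z): return np.r_[O+Rg@[x,y],z]
def st():
    o=arm.observe(); R=Ro.from_rotvec(o['ee_rot']).as_matrix()
    l=Rg.T@(np.array(o['position'])[:2]-O)
    print('t',round(o['clock'],2),'pos',o['position'].round(4),'gauge',l.round(4),'F',o['force'].round(2),'w',round(o['width'],3)); return o,R
def plan(tgt):
    o,R=st(); v=R.T@(np.array(tgt)-o['position'])
    print('R',R.round(3).tolist()); print('shift',v.round(4)); 
    gx=np.r_[Rg@[1,0],0]; c=R.T@gx; a=np.arctan2(-c[1],c[2]); a=(a+np.pi/2)%np.pi-np.pi/2
    print('turn about tool x so jaw // gauge x:',a,'joints',o['joints'].round(2)); return v
E
python3 - <<'E'
from h import *
o,R=st(); plan(np.r_[.495,-.102,.28])
d=cam('top'); px=lambda u,v:((u-300)*6,(v-135)*6)
for z,y in((.168,-.112),(.1,-.112)): print(px(*proj(d,g(.0,y,z))))
for a in(-.3,-.15,0,.15): print(a,[np.round(px(*proj(d,g(-.068*np.sin(a+k*np.pi/2),-.112,.1+.068*np.cos(a+k*np.pi/2))))) for k in (0,1,3)])
E
```

```text
t 0.35 pos [ 0.149  -0.6069  0.2266] gauge [-0.3979 -0.5283] F [-1.12  0.07  0.07] w 1.001
t 0.35 pos [ 0.149  -0.6069  0.2266] gauge [-0.3979 -0.5283] F [-1.12  0.07  0.07] w 1.001
R [[-0.0, 0.971, 0.238], [0.0, 0.238, -0.971], [-1.0, -0.0, -0.0]]
shift [-0.0533  0.4564 -0.4079]
turn about tool x so jaw // gauge x: -1.2567914092557229 joints [ 1.23  0.43  0.02  1.57 -0.01  1.13 -0.08]
(np.float64(526.489474427536), np.float64(281.7007508532153))
(np.float64(505.68180069232835), np.float64(295.12202916003736))
-0.3 [array([528., 247.]), array([505., 403.]), array([507., 191.])]
-0.15 [array([527., 264.]), array([502., 408.]), array([510., 184.])]
0 [array([526., 282.]), array([499., 411.]), array([513., 180.])]
0.15 [array([525., 300.]), array([496., 410.]), array([516., 179.])]
```

move_arm(steps="-0.03 0.01 -0.01 -0.12 255; -0.06 0.03 -0.03 -0.24 255; -0.08 0.06 -0.055 -0.36 255; -0.08 0.09 -0.08 -0.48 255; -0.08 0.12 -0.107 -0.6 255; -0.08 0.15 -0.134 -0.72 255; -0.08 0.18 -0.161 -0.84 255; -0.08 0.21 -0.188 -0.96 255; -0.08 0.24 -0.215 -1.08 255; -0.08 0.27 -0.242 -1.2 255", squeeze=20)

```text
clock: 1.23
position: [0.3542, -0.3058, 0.3071]
ee_rot: [0.097, 1.568, -0.098]
force: [-0.6, -0.4, -0.1]
width: 0.32
```

```bash
python3 -c "
from h import *
plan(np.r_[.495,-.102,.28])"
```

```text
t 1.23 pos [ 0.3542 -0.3058  0.3071] gauge [-0.2153 -0.213 ] F [-0.6  -0.42 -0.11] w 0.32
R [[0.0, 0.124, 0.992], [-0.001, 0.992, -0.124], [-1.0, -0.001, 0.0]]
shift [0.0269 0.2198 0.1144]
turn about tool x so jaw // gauge x: -0.05106844428403323 joints [ 0.93  0.14 -0.37  1.79  0.05  1.22  0.42]
```

move_arm(steps="0 0.03 0.016 -0.05 255; 0 0.06 0.032 -0.05 255; 0 0.09 0.048 -0.05 255; 0 0.12 0.064 -0.05 255; 0 0.15 0.079 -0.05 255; 0.01 0.18 0.095 -0.05 255; 0.015 0.21 0.11 -0.05 255; 0.02 0.22 0.114 -0.05 255; 0.027 0.22 0.114 -0.05 255; 0.027 0.22 0.114 -0.05 255")

```text
clock: 2.07
position: [0.4945, -0.1041, 0.2784]
ee_rot: [0.062, 1.572, -0.062]
force: [-0.0, 0.6, -0.8]
width: 0.008
```

```bash
python3 - <<'E'
from h import *
plan(np.r_[.495,-.102,.245])
d=cam('top'); cv2.imwrite('pics/t2.png',cv2.resize(d['img'][135:235,300:420],None,fx=6,fy=6,interpolation=cv2.INTER_CUBIC))
s=cam('side'); cv2.imwrite('pics/s2.png',cv2.resize(s['img'][115:245,270:400],None,fx=4.5,fy=4.5,interpolation=cv2.INTER_CUBIC))
E
```

```text
t 2.07 pos [ 0.4945 -0.1041  0.2784] gauge [-0.0902 -0.0015] F [-0.01  0.55 -0.78] w 0.008
R [[-0.002, 0.079, 0.997], [0.0, 0.997, -0.079], [-1.0, -0.0, -0.002]]
shift [0.0334 0.0021 0.0004]
turn about tool x so jaw // gauge x: -0.005344329192674024 joints [ 0.54  0.25 -0.54  1.74  0.14  1.19 -0.12]
```

View pics/s2.png

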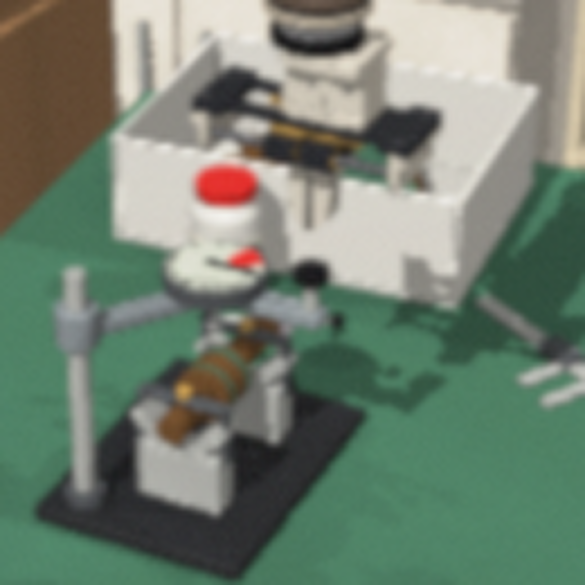

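View pics/t2.png

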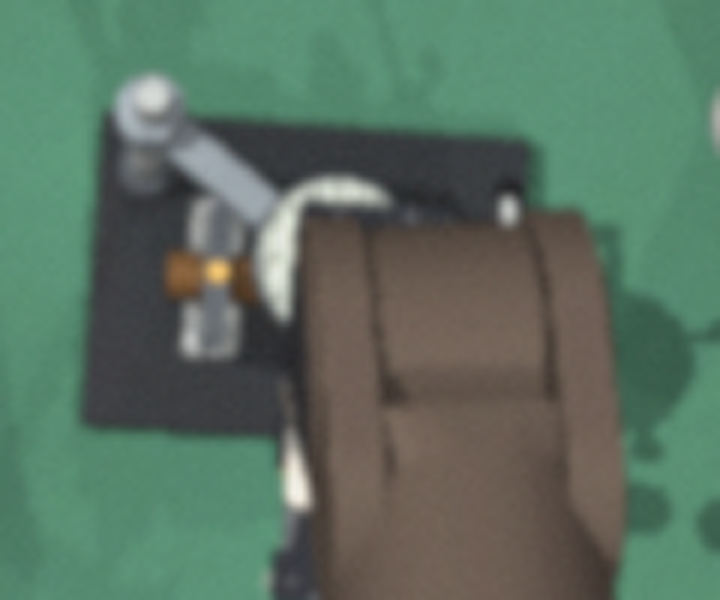

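move_arm(steps="0.01 0.002 0 0 255; 0.02 0.002 0 0 255; 0.028 0.002 0 0 255; 0.032 0.002 0 0 255; 0.035 0.002 0 0 255; 0.038 0.002 0 0 255; 0.041 0.002 0 0 255; 0.044 0.002 0 0 255; 0.047 0.002 0 0 255; 0.05 0.002 0 0 255")

```text
clock: 3.0
position: [0.4953, -0.1023, 0.2297]
ee_rot: [0.063, 1.57, -0.063]
force: [-1.5, -0.3, 3.0]
width: 0.007
```

```bash
python3 -c "
from h import *
plan(np.r_[.495,-.102,.206])"
```

```text
t 3.0 pos [ 0.4953 -0.1023  0.2297] gauge [-0.0894  0.0003] F [-1.46 -0.28  2.97] w 0.007
R [[0.0, 0.08, 0.997], [-0.0, 0.997, -0.08], [-1.0, -0.0, 0.0]]
shift [ 0.0237  0.0003 -0.0004]
turn about tool x so jaw // gauge x: -0.006793287057810682 joints [ 0.53  0.29 -0.54  1.82  0.17  1.07 -0.15]
```

move_arm(steps="0.003 0 0 0 255; 0.006 0 0 0 255; 0.009 0 0 0 255; 0.012 0 0 0 255; 0.015 0 0 0 255; 0.018 0 0 0 255; 0.02 0 0 0 255; 0.0215 0 0 0 255; 0.0225 0 0 0 255; 0.0225 0 0 0 255")

```text
clock: 3.83
position: [0.4954, -0.1023, 0.2071]
ee_rot: [0.063, 1.57, -0.063]
force: [-0.3, -0.5, 0.8]
width: 0.005
```

move_arm(steps="0.0005 0 0 0 255; 0.001 0 0 0 255; 0.0013 0 0 0 255; 0.0016 0 0 0 255; 0.0019 0 0 0 255")

```text
clock: 4.25
position: [0.4954, -0.1023, 0.2054]
ee_rot: [0.063, 1.57, -0.063]
force: [-1.7, -1.3, 6.2]
width: 0.006
```

move_arm(steps="0.0003 0 0 0 255; 0.0006 0 0 0 255; 0.0006 0 0 0 255")

```text
clock: 4.5
position: [0.4954, -0.1023, 0.2053]
ee_rot: [0.063, 1.569, -0.063]
force: [-3.8, -0.8, 10.1]
width: 0.005
```

move_arm(steps="-0.005 0 0 0 255; -0.03 0 0 0 255; -0.06 0 0 0 255; -0.09 -0.04 0 0 255; -0.09 -0.08 0 0 255; -0.09 -0.12 0 0 255; -0.09 -0.16 0 0 180; -0.09 -0.2 0 0 180; -0.09 -0.2 0 0 180; -0.09 -0.2 0 0 180")

```text
clock: 5.33
position: [0.4782, -0.3043, 0.2938]
ee_rot: [0.067, 1.571, -0.067]
force: [-0.2, 0.2, -0.2]
width: 0.246
```

```bash
cat > look.py <<'E'
from h import *
import sys
k=sys.argv[1]
d=cam('top'); a=cv2.resize(d['img'][150:220,325:405],None,fx=7,fy=7,interpolation=cv2.INTER_CUBIC)
s=cam('side'); b=cv2.resize(s['img'][145:245,290:370],None,fx=4.9,fy=4.9,interpolation=cv2.INTER_CUBIC)
w=np.zeros((490,560+b.shape[1],3),np.uint8); w[:,:560]=a; w[:b.shape[0],560:]=b[:490]
cv2.imwrite(f'pics/{k}.png',cv2.resize(w,None,fx=.83,fy=.83)); st()
E
python3 look.py l1
```

```text
t 5.43 pos [ 0.4795 -0.3005  0.2944] gauge [-0.0907 -0.1985] F [ 0.5  -0.34 -0.25] w 0.282
```

View pics/l1.png

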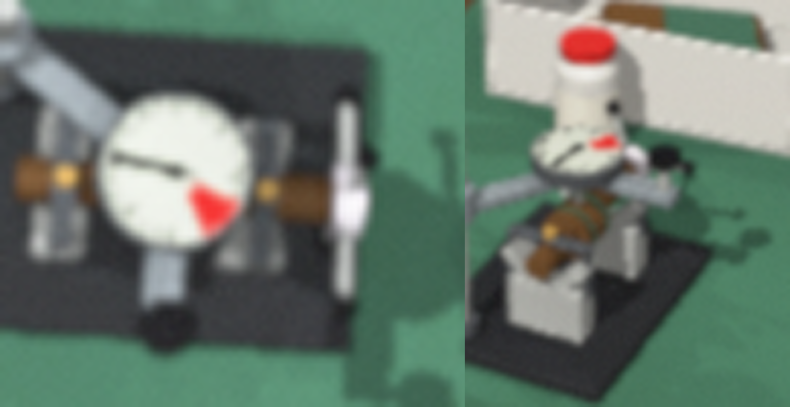

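```bash
python3 -c "
from h import *
plan(g(.065,-.112,.2));plan(g(.065,-.112,.138)); print(Rg@[1,0],Rg@[0,1])"
```

```text
t 5.43 pos [ 0.4795 -0.3005  0.2944] gauge [-0.0907 -0.1985] F [ 0.5  -0.34 -0.25] w 0.282
R [[-0.0, 0.079, 0.997], [0.001, 0.997, -0.079], [-1.0, 0.001, -0.0]]
shift [0.0945 0.0873 0.1552]
turn about tool x so jaw // gauge x: -0.006004345389290622 joints [ 0.79  0.33 -0.44  1.59  0.15  1.26  0.25]
t 5.43 pos [ 0.4795 -0.3005  0.2944] gauge [-0.0907 -0.1985] F [ 0.5  -0.34 -0.25] w 0.282
R [[-0.0, 0.079, 0.997], [0.001, 0.997, -0.079], [-1.0, 0.001, -0.0]]
shift [0.1565 0.0872 0.1552]
turn about tool x so jaw // gauge x: -0.006004345389290622 joints [ 0.79  0.33 -0.44  1.59  0.15  1.26  0.25]
[ 0.99731448 -0.0732382 ] [0.0732382  0.99731448]
```

move_arm(steps="0 0 0.03 0 255; 0 0.01 0.06 0 255; 0 0.03 0.09 0 255; 0 0.05 0.12 0 255; 0.02 0.07 0.15 0 255; 0.05 0.087 0.155 0 255; 0.085 0.087 0.155 0 255; 0.12 0.087 0.155 0 255; 0.15 0.087 0.155 0 255; 0.156 0.087 0.155 0 255")

```text
clock: 6.27
position: [0.6379, -0.2242, 0.1333]
ee_rot: [0.062, 1.578, -0.058]
force: [-1.4, 0.9, -0.6]
width: 0.004
```

```bash
python3 look.py l2
```

```text
t 6.37 pos [ 0.6401 -0.2254  0.1378] gauge [ 0.064  -0.1118] F [-0.32 -0.88  1.83] w 0.005
```

View pics/l2.png

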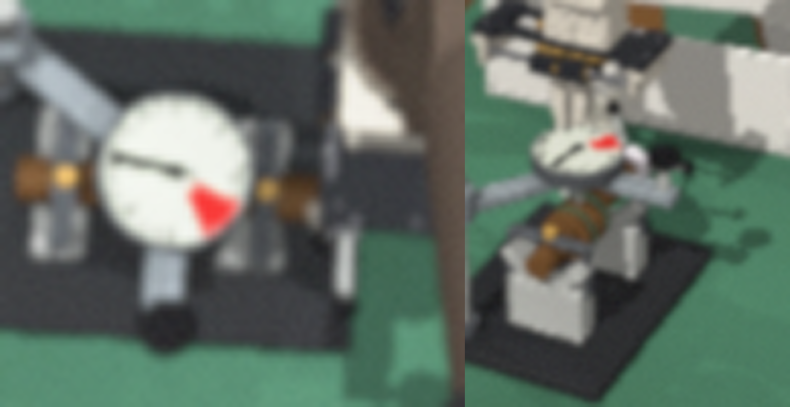

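move_arm(steps="0 0 -0.008 0 255; 0 0 -0.016 0 255; 0 0 -0.024 0 255; 0 0 -0.032 0 255; 0 0 -0.04 0 255; 0 0 -0.048 0 255; 0 0 -0.056 0 255; 0 0 -0.064 0 255; 0 0 -0.072 0 255; 0 0 -0.076 0 255")

```text
clock: 7.2
position: [0.5637, -0.2212, 0.1385]
ee_rot: [0.063, 1.57, -0.063]
force: [4.3, -0.6, -2.5]
width: 0.005
```

```bash
python3 look.py l3
```

```text
t 7.3 pos [ 0.5637 -0.2212  0.1385] gauge [-0.0126 -0.1132] F [-0.72  0.14 -0.21] w 0.007
```

View pics/l3.png

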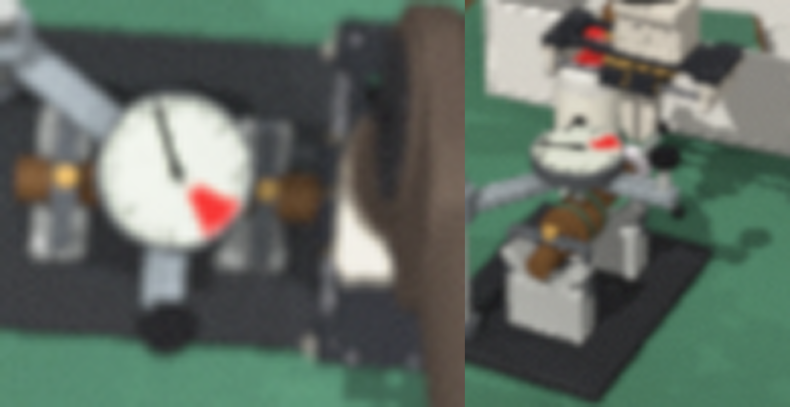

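move_arm(steps="-0.03 0 0 0 255; -0.06 0 0.01 0 255; -0.06 0 0.04 0 255; -0.06 0 0.07 0 255; -0.06 0 0.1 0 255; -0.05 0 0.106 0 255; -0.02 0 0.106 0 255; 0 0 0.106 0 255; 0 0 0.106 0 255; 0 0 0.1 0 255")

```text
clock: 8.13
position: [0.6637, -0.2288, 0.1372]
ee_rot: [0.063, 1.573, -0.062]
force: [0.2, 0.7, 0.4]
width: 0.009
```

move_arm(steps="0 0 -0.01 0 255; 0 0 -0.02 0 255; 0 0 -0.03 0 255; 0 0 -0.04 0 255; 0 0 -0.05 0 255; 0 0 -0.06 0 255; 0 0 -0.07 0 255; 0 0 -0.08 0 255; 0 0 -0.088 0 255; 0 0 -0.088 0 255")

```text
clock: 8.97
position: [0.609, -0.2249, 0.1665]
ee_rot: [0.052, 1.495, -0.07]
force: [39.5, -3.9, 95.4]
width: 0.005
```

```bash
python3 look.py l4
```

```text
t 9.07 pos [ 0.609  -0.2249  0.1665] gauge [ 0.0329 -0.1136] F [38.72 -4.15 96.1 ] w 0.002
```

View pics/l4.png

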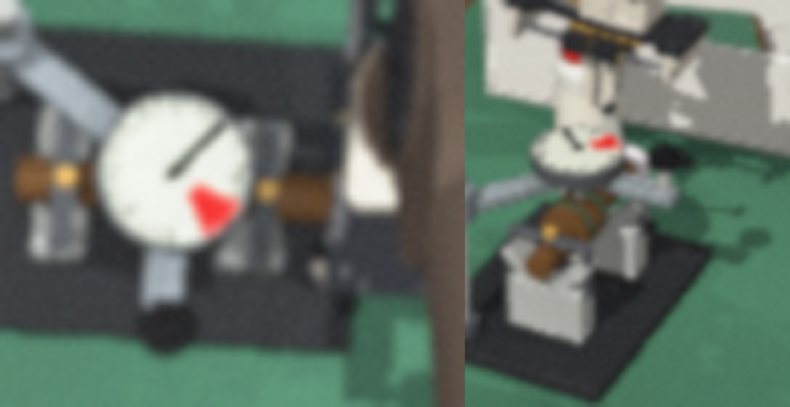

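move_arm(steps="-0.015 0 0.01 0 255; -0.03 0 0.02 0 255; -0.05 0 0.03 0 255; -0.08 0 0.04 0 255; -0.1 0 0.06 0 255; -0.12 0 0.08 0 255; -0.12 -0.06 0.08 0 255; -0.12 -0.1 0.08 0 255; -0.12 -0.1 0.08 0 255")

```text
clock: 9.82
position: [0.6469, -0.3354, 0.2609]
ee_rot: [0.063, 1.569, -0.071]
force: [-1.1, -1.5, -0.3]
width: 0.007
```

```bash
python3 look.py l5
```

```text
t 9.92 pos [ 0.6465 -0.3347  0.2601] gauge [ 0.0783 -0.2203] F [-0.44 -0.1  -0.96] w 0.006
```

View pics/l5.png

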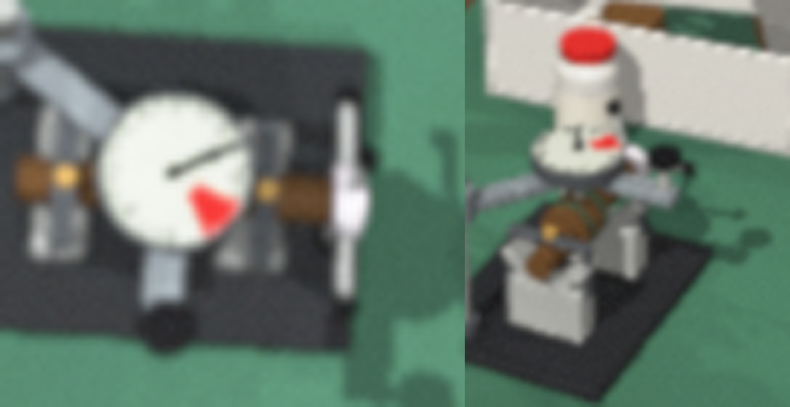

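```bash
python3 -c "
from h import *
plan(g(.065,-.112,.136))"
```

```text
t 9.92 pos [ 0.6465 -0.3347  0.2601] gauge [ 0.0783 -0.2203] F [-0.44 -0.1  -0.96] w 0.006
R [[0.0, 0.088, 0.996], [-0.004, 0.996, -0.088], [-1.0, -0.004, 0.0]]
shift [ 0.1237  0.1086 -0.0149]
turn about tool x so jaw // gauge x: -0.014442028137652052 joints [ 0.62  0.63 -0.41  1.2   0.25  1.36  0.14]
```

move_arm(steps="0 0.03 -0.005 0 255; 0 0.06 -0.01 0 255; 0 0.09 -0.015 0 255; 0.01 0.108 -0.015 0 255; 0.04 0.108 -0.015 0 255; 0.07 0.108 -0.015 0 255; 0.1 0.108 -0.015 0 255; 0.12 0.108 -0.015 0 255; 0.123 0.108 -0.015 0 255; 0.123 0.108 -0.015 0 255")

```text
clock: 10.75
position: [0.6417, -0.2188, 0.136]
ee_rot: [0.063, 1.571, -0.062]
force: [0.1, 0.4, 1.0]
width: 0.003
```

move_arm(steps="0 0 -0.01 0 255; 0 0 -0.02 0 255; 0 0 -0.03 0 255; 0 0 -0.04 0 255; 0 0 -0.05 0 255; 0 0 -0.06 0 255; 0 0 -0.068 0 255; 0 0 -0.075 0 255; 0 0 -0.075 0 255")

```text
clock: 11.5
position: [0.5672, -0.2135, 0.1373]
ee_rot: [0.062, 1.568, -0.064]
force: [1.1, 0.2, 1.3]
width: 0.003
```

```bash
python3 look.py l6
```

```text
t 11.6 pos [ 0.5677 -0.2135  0.1366] gauge [-0.0091 -0.1052] F [ 0.02 -0.43  0.16] w 0.007
```

View pics/l6.png

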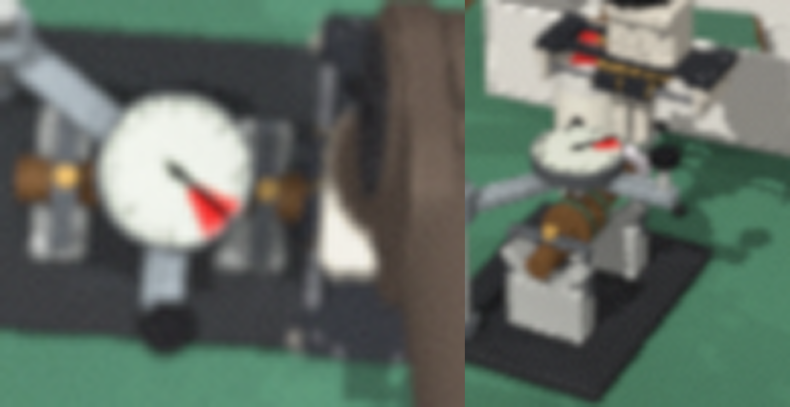

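move_arm(steps="0 -0.002 -0.005 0 255; 0 -0.004 -0.009 0 255; 0 -0.005 -0.012 0 255; 0 -0.006 -0.015 0 255; 0 -0.006 -0.015 0 255")

```text
clock: 12.02
position: [0.5517, -0.2185, 0.1355]
ee_rot: [0.063, 1.57, -0.063]
force: [2.3, 0.2, -0.8]
width: 0.002
```

```bash
python3 look.py l7
```

```text
t 12.12 pos [ 0.5518 -0.2184  0.1355] gauge [-0.0246 -0.1113] F [ 1.33 -0.5  -1.61] w 0.005
```

View pics/l7.png

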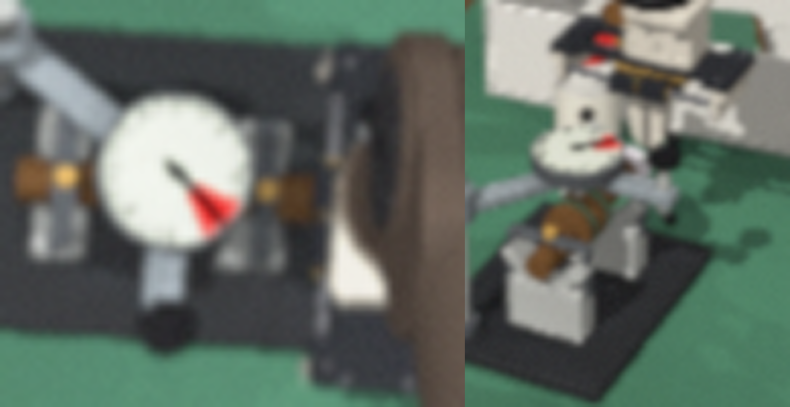

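move_arm(steps="0 0 0.006 0 255; -0.01 0 0.008 0 255; -0.03 0 0.008 0 255; -0.06 0 0.008 0 255; -0.09 0 0.008 0 255; -0.12 0 0.008 0 255; -0.12 -0.04 0.008 0 255; -0.12 -0.08 0.008 0 255; -0.12 -0.11 0.008 0 255; -0.12 -0.11 0.008 0 255")

```text
clock: 12.95
position: [0.5486, -0.3373, 0.2557]
ee_rot: [0.067, 1.572, -0.074]
force: [-0.9, 0.7, 0.2]
width: 0.001
```

move_arm(steps="0 0 0 0 255; 0 0 0 0 255; 0 0 0 0 255; 0 0 0 0 255")

```text
clock: 13.28
position: [0.5519, -0.3268, 0.2561]
ee_rot: [0.061, 1.57, -0.061]
force: [0.0, -1.2, 0.4]
width: 0.006
```

```bash
python3 look.py l8; python3 -c "
from h import *
d=cam('top');cv2.imwrite('pics/full.png',d['img']);print(np.median([dep(d,u,v)[2] for u in range(346,352) for v in range(168,174)]), [dep(d,u,v)[2].round(3) for u,v in((353,206),(354,205),(353,205))])"
```

```text
t 13.38 pos [ 0.5517 -0.3273  0.256 ] gauge [-0.0167 -0.2199] F [ 0.02  0.21 -0.46] w 0.005
0.1827637060284295 [np.float64(0.206), np.float64(0.202), np.float64(0.203)]
```

View pics/l8.png

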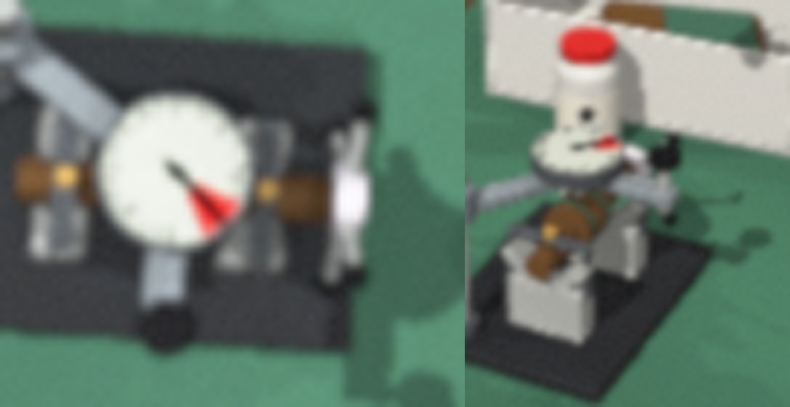

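View pics/full.png

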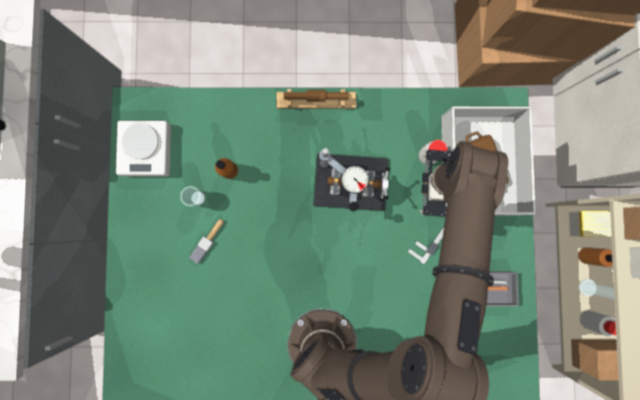

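The needle is mid-red at (205,208) with its pivot at (172,170). The knob is at about 0.204 m, so the arm is down. The bystanders are where they started and the robot is clear of everything.

```bash
python3 -c "
from h import *
print(arm.sign_off()); st()"
```

```text
the job is handed in; nothing more can be done
None
the job is handed in; nothing more can be done
```

I lowered the indicator arm and turned the roller until the needle stood in the red sector. I then backed the robot clear and handed the job in at about 13.4 s; no verdict is reported.

**Lowering:** I pressed the knob down to its stop with about 10 N. The fingertip stopped at 0.2053 m, and the needle then read about 1.75 rad.

**Turning:** I pushed the wheel's spokes toward the robot in three strokes, about 150° in all.

**Last checks:**
- The needle stands near the middle of the red sector, both while I was touching the wheel and after I let go.
- The depth image puts the knob top at about 0.202–0.206 m, under the 0.208 m limit.
- The bystanders look unmoved in the top view.
- The force reading after retreating was near zero.

**What went wrong or disagreed:**
- **High force:** In the second stroke the finger rode up onto a spoke's ball, and the wrist force reached about 104 N, under the 120 N limit. That force went into the wheel through the fingertips. I backed off, and a third stroke went normally. I saw no sign of damage or of the dial being touched.
- **Base offset:** The granite base's outline gave a centre about 10 mm farther from the robot than the knob, dial, column and keepers did. I used the latter, and contact confirmed them.

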